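# Let a locker door down on a ratchet tilter

### The arm

A 7-joint arm with a two-finger parallel gripper is mounted at the origin on the work surface. World frame = base frame: x ahead of the robot, y to its left, z up, the work surface at z = 0. Lengths are in m, angles in rad, forces in N, time in s.
With the tool pointing down it reaches from about 0.425 to 0.875 m from the base axis. Payload 8.4 kg.
Tool frame: the origin (TCP) lies at the very end of the fingers, on their centre line; the grasp point (between the pads) lies 19 mm behind it; z points along the fingers, y is the line along which they close (so a half turn about z gives the same grasp; the last joint's range is limited). The gripper opens to 87 mm and grips with 3 to 60 N. Pads are 19 mm wide; open, the fingers measure 117 mm over their backs; the gripper's body (75 mm by 190 mm) begins 51 mm behind the grasp point.
Start: joints at [1.057, 0.333, 0.04, 1.465, -0.013, 1.343, -0.059], TCP at [0.262, -0.595, 0.223] pointing down, gripper open.
Joint ranges: [-2.58, 2.58], [-0.38, 2.09], [-1.3, 1.39], [0.25, 2.4], [-1.5, 4.64], [0.08, 2.09], [-2.65, 2.65]. Speed limits (rad/s): [2.22, 2.22, 2.79, 2.79, 3.14, 3.14, 3.14].

### API

Orientations are given as a rotation vector (axis times angle).
In Python, from cell import observe, camera, get_calibration, finish_job, recognise, spot_point gives the robot as it stands. The module is installed in compiled form; this text tells all that it offers.
- The arm moves only by the tool jog_arm, never from a script. Its argument "motion" is a list that holds one entry, the list of rows, each a list of 7 numbers: the turn, a rotation vector about the tool's x, y, z in rad, then the shift along the tool's x, y, z in cm, then the gripper command: -1 is fully open, 1 is shut, values between are in proportion. In form: [[[rx, ry, rz, x, y, z, grip], ...]]. A call has 1 to 12 rows; each row shifts and turns the commanded pose from where the row before left it, along the tool's axes as they then stand; what a row does not reach is not made up. A row lasts 1/10 s, in which the tool goes at most 50 mm and 8.59 degrees, less where a joint would pass 70% of its speed; a pose out of reach is approached as far as the arm can. A call with a gripper value outside its range is refused whole. The fingers move at their own pace and stop on an object; "force" is the grip in N (left out, the last holds). Time passes only in rows, so rows that do not move let the fingers close. It gives the time, the measured TCP pose, the force, the opening and the grip force at its end, in the units of the state.
- observe(): the state, without advancing time (a new reading comes with each control period).
- camera(name): name is "scene" or "side" or "wrist"; returns (picture, depth): 384x512x3 uint8, red, green, blue; 384x512 float32, m along the optical axis (not along the pixel's ray), 0 where there is no reading.
- get_calibration(name): a dict with "fx", "fy", "cx", "cy" (pixels), "extrinsics" (4x4, takes a point from camera to world coordinates). Camera axes: x right, y down, z forward; pixel columns grow to the right and rows downward; lengths in m; the calibration is good to about 2 mm. A picture is of the moment at which its call begins: read the wrist's pose just before it. get_calibration takes no time and is no camera call; for the wrist camera it gives the pose at the moment of the call.
- finish_job(): hands the job in; it is judged then, once.
Trained networks look in the newest picture that a camera, given by its name, has taken for a name from the list of things; names that differ only in an ending like _2 or _b are one class to them, and where a whole thing is asked for, a point or a joint stands for the part that bears it (a point fixed in the world has none). Each returns a list of dicts, best first, with "conf" (0 to 1); they miss things now and then, are a little off and sometimes report something else, mostly with a low value. They report only what shows in the picture. A call takes as long as a camera call. They do not tell look-alikes from the thing itself.
- recognise(camera, label): "rect" ([left, top, width, height] in pixels, round what is visible of it).
- spot_point(camera, label): "position" ([row, column] in pixels: a listed point, or the origin of a listed thing).
The state is a dict: "time": time; "joints": joint angles; "joint_vel": joint speeds; "joint_efforts": joint torques, N m; "position": TCP position; "eef_rot": TCP orientation; "ft_force": force on the tool from outside, world axes, zero at the start; "wrist_torque": the same for the moment, N m; "opening": finger opening in m; "gripper_force": force on a finger pad.
Only numpy, scipy, OpenCV 4.12 (cv2) and the standard library are available. Lean on these libraries where they do the work, as an engineer would, in place of code of your own. Each camera call takes 0.05 s, during which the arm holds its last target. There are 200 camera calls.

### The job

A blue locker door is held raised on a hand-cranked tilting stand by the pawl in its ratchet wheel. Tip the weighted pawl lever over to the release side without forcing it, ease the crank up until the pawl drops out, then let the crank turn back slowly under the load until the door lies at rest on the pad of the rest block, and let go. Keep hold of the load all the way: do not let the door run down or drop, do not press it hard onto the block, and leave the block and everything else on the bench where it is.

Things in the scene. Friction and masses are not known exactly. Their poses are not given: they have to be found in the camera images.
- stand: grey steel stand of the door tilter, fixed to the bench; origin on the bench under the shaft, in the plane of its 12 mm thick upright plate (110 mm wide, 250 mm tall) on the crank side. x: the way the door points when down; y: along the shaft, from the crank side (-y) to the door side (+y); z up. The shaft axis runs along y, 150 mm above the bench
- shaft (a point): point on the shaft axis in the plane of the handle's middle (stand frame 0, -130, 150 mm). Along the shaft lie, in stand y: the handle -77 to -173 mm, the flat crank arm -63 to -73, the weighted lever -46, the ratchet wheel (132 mm across) -15 to -29, the upright plate 0, the door's frame 46 to 254, a second bearing plate 285
- handle_mid (a point): middle of the black crank handle, a free-spinning sleeve 22 mm in diameter, 96 mm long, parallel to the shaft, 90 mm from its axis on the side away from the door. Pushed DOWN it winds the door up; it RISES as the door comes down and under load pushes up with 3 to 12 N. From point shaft, along stand x and z: -90*cos(0.65-c), 90*sin(0.65-c) mm, c the tilt joint
- tilt (a joint): turn of the shaft with door, crank and ratchet wheel, all in one, in rad: 0 = door level, growing as the door is raised (up to 1.35). It starts at about 0.7 to 1.1, hanging on the pawl; its weight always pulls it towards 0. Ratchet teeth are 0.131 rad apart. The door meets the rest pad somewhere between 0.04 and 0.43, depending on where the block stands and how far its foot is screwed out
- cradle: blue locker door 220 x 155 x 12 mm clamped in an aluminium frame on the shaft, 0.68 to 1.02 kg with shaft and crank; origin on the shaft axis (stand frame 0, 0, 150 mm), y along the shaft, x towards the door, whose middle lies at 164, 150, 0 mm and whose underside at z = -6 mm
- throw_lever (a joint): the weighted lever (a dark steel ball on a 70 mm arm) on the pawl's pin, in rad: about 0.05 at the start, leaning towards the crank handle (stand -x) and weighing the pawl into the wheel; 0.6 = upright; past that it falls over by itself to stand +x in about 0.5 s and lies at about 1.27 on the tail of the loaded pawl (do not force it further), 1.6 once the pawl is out. Throwing takes 1 to 2 N at the ball
- lever_ball (a point): centre of the lever's 36 mm ball; it swings in the stand's x-z plane about the pin, which lies 55 mm along stand x, -46 mm along y and 230 mm above the bench; at the start the ball is about 15 mm along stand x and 288 mm above the bench
- pawl (a joint): the pawl, a dark steel bar on the same pin, its nose (towards stand -x) on top of the ratchet wheel, in rad: below 0.1 = caught, above 0.3 = out (stops at about 0.4). With the load on it the pawl stays in the tooth though the lever is thrown; winding up (handle down) by some 0.02 to 0.08 rad unloads it and it drops out by itself under the lever's weight. It stays out while the lever is left thrown
- pawl_tip (a point): nose of the pawl, on top of the ratchet wheel
- rest: padded rest, a loose 3 kg grey steel block 60 (x) x 80 (y) x 125 mm tall under the raised door; origin at the middle of its underside. Out of its top stands a screw foot with a round rubber pad, 44 mm across, on the block's middle axis; the door's underside comes down on the pad's rim nearest the shaft. The pad's top is 152 to 200 mm above the bench: the foot is screwed out differently each time
- latch: steel door latch 65 x 30 x 34 mm, origin under its middle; a bystander, to be left alone
- wrench: steel wrench lying on the bench between robot and stand; a bystander, to be left alone
- screwdriver: screwdriver lying on the bench below and beyond the crank handle's end; a bystander, to be left alone
- hinge_tray: grey tray of hinges 140 x 100 x 45 mm, origin under its middle; a bystander, to be left alone
- spare_door: small blue locker door lying flat, 220 x 110 x 12 mm; a bystander, to be left alone
- spray_can: bare metal can 52 mm across, 150 mm tall, origin under it; a bystander, to be left alone
- screw_jar: clear jar 60 mm across, 70 mm tall, origin under it; a bystander, to be left alone
Mind the look-alikes: they are no part of the job. Leave any pink look-alike of the rest alone.

How it is judged:
By the outcome, as a careful person would: the job done as asked, in the order asked, and still so for the second after the job is handed in, with the robot touching nothing.
It also fails if it takes over 72 s, if anything falls off the work surface, if the arm or the gripper's body presses on something with over 40 N, if the wrist force passes 120 N, or if a joint passes its speed limit or range.

## Working session

There is one attempt and no reset: what is moved stays moved. The work goes in short steps, Python scripts to look and compute and a tool call to move; the robot and the scene stay as the last step left them, time stands still between calls to the robot, and variables do not carry over. Pictures are saved under pics/ and viewed, at most 10 in all, crops included, and the job is handed in when it is done.

Besides the shell and the picture viewer there is one more tool, called after "Emit:" as a command line: name --argument value ..., lists and objects as JSON in quotes. jog_arm: Moves the arm, as the interface text tells. Its arguments: {"type":"object","properties":{"motion":{"type":"array"},"force":{"type":"number"}},"required":["motion"]}

```bash
mkdir -p pics; cat > h.py <<'E'
import numpy as np, cv2
from cell import *
from scipy.spatial.transform import Rotation as R
def px2w(cam,row,col,d):
    k=get_calibration(cam);p=np.array([(col-k['cx'])/k['fx']*d,(row-k['cy'])/k['fy']*d,d,1]);return (k['extrinsics']@p)[:3]
def cloud(cam,d):
    k=get_calibration(cam);v,u=np.mgrid[:384,:512]
    P=np.stack([(u-k['cx'])/k['fx']*d,(v-k['cy'])/k['fy']*d,d],-1)
    return P@k['extrinsics'][:3,:3].T+k['extrinsics'][:3,3]
E
python3 - <<'E'
from h import *
o=observe();print({k:np.round(v,3) for k,v in o.items()})
ims=[]
for c in ['scene','side']:
    im,d=camera(c);np.savez(''+c,im=im,d=d);ims.append(im)
    P=cloud(c,d)
    print(c,get_calibration(c)['extrinsics'][:3,3].round(3))
    for l in ['stand','shaft','handle_mid','cradle','lever_ball','pawl_tip','rest']:
        for s in spot_point(c,l)[:3]:
            r,q=[int(round(x)) for x in s['position']]
            print(l,round(s['conf'],2),r,q,P[min(r,383),min(q,511)].round(3))
cv2.imwrite('pics/a.png',cv2.resize(ims[0][:,:,::-1],(800,600)))
cv2.imwrite('pics/b.png',cv2.resize(ims[1][:,:,::-1],(800,600)))
E
```

```text
{'time': np.float64(0.0), 'joints': array([ 1.057,  0.334,  0.04 ,  1.466, -0.013,  1.343, -0.059]), 'joint_vel': array([-0.001, -0.001, -0.001,  0.   ,  0.002,  0.001, -0.001]), 'joint_efforts': array([ 0.0000e+00, -6.5637e+01,  1.3350e+00, -4.0380e+01, -6.0000e-02,
        4.5000e-02,  0.0000e+00]), 'position': array([ 0.262, -0.594,  0.222]), 'eef_rot': array([-3.073e+00, -6.470e-01,  1.000e-03]), 'ft_force': array([ 1.058, -0.128, -0.283]), 'wrist_torque': array([ 0.012, -0.08 ,  0.013]), 'gripper_force': np.float64(0.0), 'opening': np.float64(0.087)}
scene [ 1.232 -0.174  0.895]
stand 0.89 266 222 [ 0.598 -0.034  0.015]
handle_mid 0.8 237 154 [ 0.54  -0.182  0.137]
cradle 0.86 224 220 [ 0.649 -0.039  0.237]
lever_ball 0.7 200 200 [ 0.626 -0.07   0.302]
pawl_tip 0.46 215 206 [ 0.636 -0.064  0.263]
rest 0.96 296 302 [0.789 0.105 0.068]
rest 0.93 230 160 [ 0.525 -0.164  0.14 ]
rest 0.85 203 199 [ 0.628 -0.074  0.296]
side [-0.229  0.25   1.093]
stand 0.87 216 287 [ 0.559 -0.032  0.012]
stand 0.58 189 347 [ 0.525 -0.189  0.134]
handle_mid 0.47 189 343 [ 0.527 -0.177  0.135]
cradle 0.68 180 287 [ 0.571 -0.026  0.161]
lever_ball 0.6 135 302 [ 0.599 -0.066  0.294]
lever_ball 0.46 270 257 [0.403 0.096 0.004]
lever_ball 0.39 243 155 [0.548 0.36  0.011]
pawl_tip 0.59 160 296 [ 0.558 -0.042  0.249]
pawl_tip 0.41 181 221 [0.577 0.155 0.194]
pawl_tip 0.27 167 276 [ 0.64  -0.014  0.144]
rest 0.96 255 345 [ 0.377 -0.145  0.037]
rest 0.8 314 217 [0.27  0.225 0.065]
rest 0.66 193 376 [ 0.595 -0.333 -0.   ]
```

View pics/a.png

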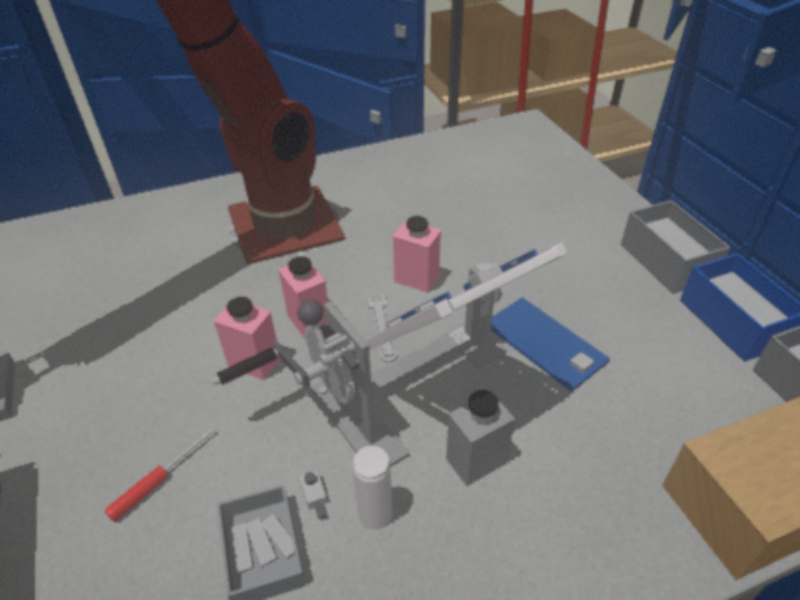

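View pics/b.png

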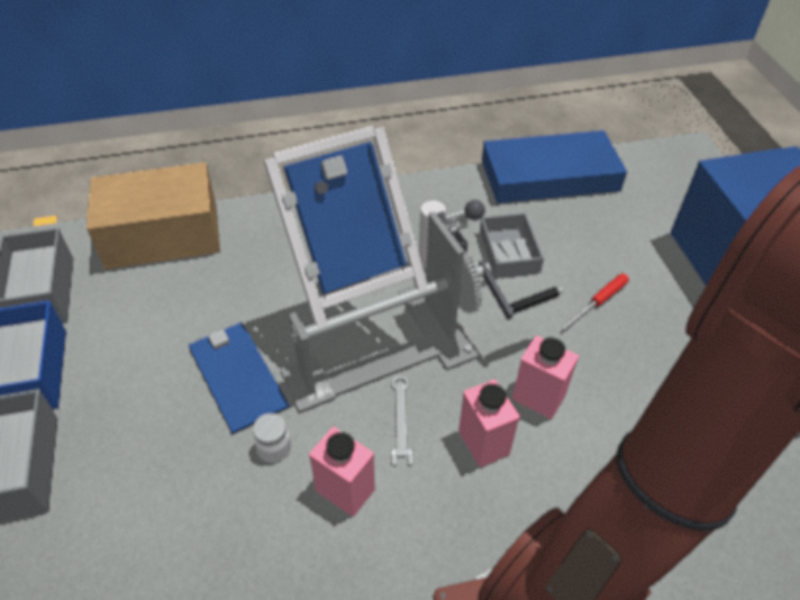

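Scene view: the stand is mid-picture, handle end ≈(245,365), lever ball (310,312), true grey rest (480,440) with its black pad, and pink look-alikes nearer the robot. The side view agrees, with the handle at (535,300). Next I fit the stand pose.

```bash
python3 - <<'E'
from h import *
from scipy.optimize import least_squares
C={}
for c in ['scene','side']:
    z=np.load(c+'.npz');C[c]=(z['im'].astype(int),z['d'],cloud(c,z['d']))
def sel(c,lo,hi,f=None):
    im,d,P=C[c];m=(d>0)&np.all((P>lo)&(P<hi),-1)
    if f is not None:m&=f(im)
    return P[m]
dark=lambda im:im.max(-1)<62
for c in C:
    h=sel(c,[.46,-.26,.09],[.60,-.11,.2],dark)
    if len(h)>10:
        m=np.median(h,0);u=np.linalg.svd(h-h.mean(0))[2][0];t=(h-h.mean(0))@u
        print(c,'handle',len(h),m.round(4),u.round(3),'ends',(h.mean(0)+u*np.percentile(t,2)).round(3),(h.mean(0)+u*np.percentile(t,98)).round(3))
    b=sel(c,[.55,-.12,.27],[.68,-.03,.33],lambda im:im.max(-1)<130)
    f=least_squares(lambda p:np.linalg.norm(b-p,axis=1)-.018,b.mean(0)-[0,0,.01],loss='soft_l1',f_scale=.002).x
    print(c,'ball',len(b),f.round(4))
    t=sel(c,[.45,-.1,.243],[.75,.03,.257])
    if len(t)>10:
        r=cv2.minAreaRect((t[:,:2]*1000).astype(np.float32));print(c,'platetop',len(t),r)
    # shaft tube top between plates
    s=sel(c,[.5,.0,.12],[.72,.25,.19])
    p=sel(c,[.7,.05,.14],[.87,.16,.21],dark)
    if len(p)>5: print(c,'pad',len(p),np.percentile(p,[5,50,95],axis=0).round(4).tolist())
    p=sel(c,[.7,.03,.118],[.9,.18,.132])
    if len(p)>10: print(c,'blocktop',cv2.minAreaRect((p[:,:2]*1000).astype(np.float32)))
    k=get_calibration(c);im=C[c][0].astype(np.uint8)
    a={'scene':(130,180,350,330),'side':(150,60,380,260)}[c]
    g=im[a[1]:a[3],a[0]:a[2],::-1];cv2.imwrite(f'pics/c_{c}.png',cv2.resize(g,None,fx=3,fy=3,interpolation=cv2.INTER_CUBIC))
E
```

```text
scene handle 96 [ 0.5343 -0.1621  0.136 ] [ 0.245 -0.969 -0.018] ends [ 0.526 -0.13   0.137] [ 0.546 -0.212  0.135]
scene ball 236 [ 0.6126 -0.0708  0.29  ]
scene platetop 331 ((618.845703125, -45.84228515625), (110.4236831665039, 57.032691955566406), 13.150910377502441)
scene pad 236 [[0.737, 0.1142, 0.1565], [0.7556, 0.1312, 0.1606], [0.7733, 0.1475, 0.1631]]
scene blocktop ((754.0122680664062, 133.76605224609375), (61.043853759765625, 80.82992553710938), 8.750758171081543)
side handle 162 [ 0.5179 -0.1663  0.1343] [-0.167  0.985 -0.039] ends [ 0.526 -0.213  0.136] [ 0.509 -0.113  0.132]
side ball 142 [ 0.61   -0.0741  0.2869]
side platetop 191 ((619.8714599609375, -33.795166015625), (113.58557891845703, 80.65445709228516), 36.71573257446289)
```

View pics/c_scene.png

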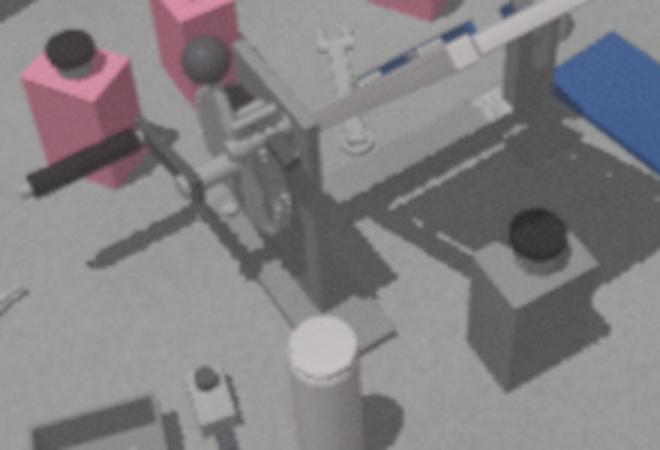

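The crop shows the pawl lever ball at (205,60), the handle from (30,185) to (140,140), and the rest pad top at (538,232). I'll refine yaw and position from the plate's faces.

```bash
python3 - <<'E'
from h import *
from scipy.optimize import least_squares
C={}
for c in ['scene','side']:
    z=np.load(c+'.npz');C[c]=(z['im'].astype(int),z['d'],cloud(c,z['d']))
def sel(c,lo,hi,f=None):
    im,d,P=C[c];m=(d>0)&np.all((P>lo)&(P<hi),-1)
    if f is not None:m&=f(im)
    return P[m]
dark=lambda im:im.max(-1)<62
# plate: local frame fit. top edge z .24-.252 strips and side face
def loc(P,q):
    c,s=np.cos(q[2]),np.sin(q[2]);d=P[:,:2]-q[:2];return np.c_[d@[c,s],d@[-s,c],P[:,2]]
def box(L,ce,h):
    e=np.abs(L-ce)-h;return np.linalg.norm(np.maximum(e,0),axis=1)+np.minimum(e.max(1),0)
def rod(L,x,z,y0,y1,r):
    return np.hypot(np.hypot(L[:,0]-x,L[:,2]-z)-r,np.maximum(np.maximum(y0-L[:,1],L[:,1]-y1),0))
allP=np.r_[sel('scene',[.45,-.12,.02],[.75,.03,.26]),sel('side',[.45,-.12,.02],[.75,.03,.26])]
hd=np.r_[sel('scene',[.46,-.26,.09],[.60,-.11,.2],dark),sel('side',[.46,-.26,.09],[.60,-.11,.2],dark)]
bl=np.r_[sel('scene',[.55,-.12,.27],[.68,-.03,.33]),sel('side',[.55,-.12,.27],[.68,-.03,.33])]
q=np.array([.6,-.025,.17,.8,.05])
for it in range(6):
    L=loc(allP,q);A=allP[(np.abs(box(L,[0,0,.125],[.055,.006,.125]))<(.015 if it<3 else .006))]
    def res(q):
        a=.65-q[3];t=q[4]
        Lb=loc(bl,q)
        b0=np.array([-.0402,.0580]);ang=t-.05;b=np.array([.055+b0[0]*np.cos(ang)+b0[1]*np.sin(ang),.230-b0[0]*np.sin(ang)+b0[1]*np.cos(ang)])
        return np.r_[box(loc(A,q),[0,0,.125],[.055,.006,.125]),rod(loc(hd,q),-.09*np.cos(a),.15+.09*np.sin(a),-.173,-.077,.011),
          np.linalg.norm(Lb-[b[0],-.046,b[1]],axis=1)-.018]
    q=least_squares(res,q,loss='soft_l1',f_scale=.003).x
r=np.abs(res(q));n=len(A);print(q.round(4),n,np.median(r[:n]),np.median(r[n:n+len(hd)]),np.median(r[n+len(hd):]))
x,y,w,c,t=q
def W(p):
    cc,s=np.cos(w),np.sin(w);return np.array([x+cc*p[0]-s*p[1],y+s*p[0]+cc*p[1],p[2]])
print('c from door:')
D=np.r_[sel('side',[.55,.0,.2],[.95,.3,.5])];l=loc(D,q);print(len(D),np.median(np.arctan2(l[:,2]-.15,l[:,0])))
a=.65-c;print('handle',W([-.09*np.cos(a),-.13,.15+.09*np.sin(a)]).round(4))
print('ball0',W([.015,-.046,.288]).round(4),'upright',W([.055,-.046,.3]).round(4),'shaft',W([0,-.13,.15]).round(4))
pad=sel('scene',[.7,.05,.14],[.87,.16,.21],dark);lp=loc(pad,q);print('pad stand',np.median(lp,0).round(4),np.percentile(lp,[3,97],axis=0).round(3).tolist())
zt=np.percentile(lp[:,2],80);xc=np.median(lp[:,0]);
f=lambda T:[(xc-.022)*np.sin(T)-(zt-.15)*np.cos(T)-.006]
from scipy.optimize import brentq
print('T rest', zt, brentq(lambda T:f(T)[0],-.2,.8))
o=observe();Rm=R.from_rotvec(o['eef_rot']).as_matrix();print('tool axes world (cols x,y,z)\n',Rm.round(4),'pos',o['position'].round(4),'stand yaw',w)
k={}
E
```

```text
[ 0.6026 -0.0299  0.0849  0.7457 -0.0324] 1902 0.002583802308539776 0.0038228366292247526 0.003983251148387488
c from door:
6710 1.124988580238437
handle [ 0.5243 -0.1671  0.1414]
ball0 [ 0.6214 -0.0745  0.288 ] upright [ 0.6613 -0.0711  0.3   ] shaft [ 0.6136 -0.1595  0.15  ]
pad stand [0.1664 0.1479 0.1606] [[0.146, 0.13, 0.156], [0.184, 0.166, 0.163]]
T rest 0.16192900347685923 0.12386428735277849
tool axes world (cols x,y,z)
 [[ 0.9152  0.403   0.    ]
 [ 0.403  -0.9152  0.    ]
 [ 0.     -0.     -1.    ]] pos [ 0.262  -0.5948  0.2226] stand yaw 0.08487105325256712
```

Emit:
jog_arm --motion '[[[0,0,0,3.5,-2.7,-1.6,0],[0,0,0,3.5,-2.7,-1.6,0],[0,0,0,3.5,-2.7,-1.6,0],[0,0,0,3.5,-2.7,-1.6,1],[0,0,0,3.5,-2.7,-1.6,1],[0,0,0,3.5,-2.7,-1.6,1],[0,0,0,3.5,-2.7,-1.6,1],[0,0,0,3.5,-2.7,-1.6,1],[0,0,0,3.5,-2.7,-1.6,1],[0,0,0,3.5,-2.7,-1.6,1],[0,0,0,3.5,-2.7,-1.6,1],[0,0,0,3.5,-2.7,-1.6,1]]]'

```text
time: 2.0
position: [0.5162, -0.1274, 0.4156]
eef_rot: [3.074, 0.646, 0.001]
ft_force: [0.7, -0.1, 0.6]
opening: 0.0027
gripper_force: 0.0
```

Emit:
jog_arm --motion '[[[0,0,-0.14,0,0,0,1],[0,0,-0.14,0,0,0,1],[0,0,-0.14,0,0,0,1],[0,0,-0.14,0,0,0,1],[0,0,-0.14,0,0,0,1],[0,0,-0.14,0,0,0,1],[0,0,-0.14,0,0,0,1],[0,0,-0.14,0,0,0,1],[0,0,-0.14,0,0,0,1],[0,0,0,0,0,0,1]]]'

```text
time: 3.0
position: [0.5157, -0.1291, 0.4146]
eef_rot: [2.1, 2.336, -0.0]
ft_force: [0.8, -0.1, 0.0]
opening: 0.0008
gripper_force: 0.0
```

```bash
python3 - <<'E'
from h import *
o=observe();print(o['time'],o['position'],R.from_rotvec(o['eef_rot']).as_matrix().round(3).tolist())
k=get_calibration('wrist');print(k['extrinsics'].round(3).tolist())
im,d=camera('wrist');P=cloud('wrist',d);np.savez('w1',im=im,d=d,P=P)
for l in ['handle_mid','lever_ball','pawl_tip','shaft','stand']:
    for s in spot_point('wrist',l)[:2]:
        r,q=[int(round(x)) for x in s['position']];print(l,round(s['conf'],2),r,q,P[min(r,383),min(q,511)].round(3))
cv2.imwrite('pics/w1.png',cv2.resize(im[:,:,::-1],(640,480)))
E
```

```text
3.0 [ 0.51569819 -0.12912063  0.41461611] [[-0.106, 0.994, 0.0], [0.994, 0.106, -0.0], [-0.0, 0.0, -1.0]]
[[0.994, 0.101, 0.031, 0.508], [0.106, -0.952, -0.288, -0.052], [0.001, 0.29, -0.957, 0.577], [0.0, 0.0, 0.0, 1.0]]
handle_mid 0.59 190 256 [ 0.525 -0.178  0.138]
lever_ball 0.61 144 352 [ 0.604 -0.076  0.306]
pawl_tip 0.87 120 320 [ 0.59  -0.059  0.223]
stand 0.6 104 294 [ 0.56  -0.043  0.192]
stand 0.18 142 353 [ 0.605 -0.074  0.305]
```

View pics/w1.png

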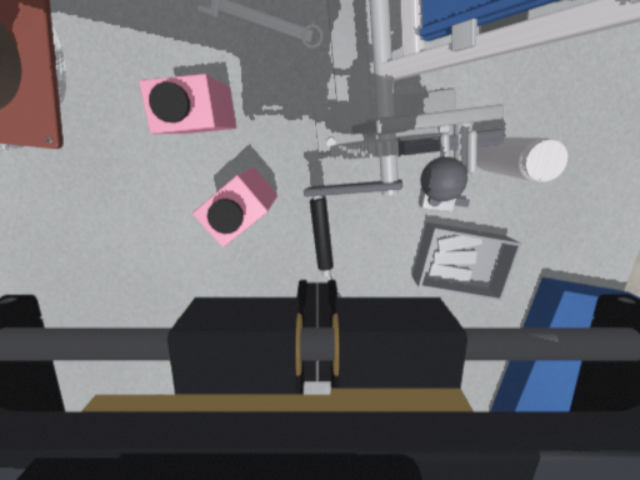

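Wrist view: handle (315–325, 197–270), crank arm at row ≈188, ball at (444,178), plate top around (410,125), all unobstructed. I'll refit with these near-vertical points.

```bash
cat > fit.py <<'E'
from h import *
from scipy.optimize import least_squares
z=np.load('w1.npz');im,d,P=z['im'].astype(int),z['d'],z['P']
m=d>0
def s(r0,r1,c0,c1,f): # in 640 scale
    k=np.zeros_like(m);k[int(r0*.8):int(r1*.8),int(c0*.8):int(c1*.8)]=1;return P[k&m&f]
dk=im.max(-1)<70
h=s(195,272,305,335,dk&(P[...,2]>.09)&(P[...,2]<.2))
c=h.mean(0);u=np.linalg.svd(h-c)[2][0];u*=np.sign(u[1]);t=(h-c)@u
print('handle',len(h),c.round(4),u.round(3),(c+u*t.min()).round(3),(c+u*t.max()).round(3),'zmax',np.percentile(h[:,2],[5,50,95]).round(4))
b=s(150,205,415,470,P[...,2]>.27)
f=least_squares(lambda p:np.linalg.norm(b-p,axis=1)-.018,b.mean(0)-[0,0,.01],loss='soft_l1',f_scale=.002).x
print('ball',len(b),f.round(4))
p=s(95,150,320,510,(P[...,2]>.24)&(P[...,2]<.26));print('plate',len(p),cv2.minAreaRect((p[:,:2]*1000).astype(np.float32)))
a=s(175,205,300,410,(P[...,2]>.11)&(P[...,2]<.19));c=a.mean(0);v=np.linalg.svd(a-c)[2][0];t=(a-c)@v
print('arm',len(a),c.round(4),v.round(3),(c+v*t.min()).round(3),(c+v*t.max()).round(3))
sh=s(0,190,368,402,(P[...,2]>.14)&(P[...,2]<.18));c=sh.mean(0);v=np.linalg.svd(sh-c)[2][0];print('shaft',len(sh),c.round(4),v.round(3))
E
python3 fit.py
```

```text
handle 595 [ 0.5267 -0.175   0.1381] [-0.215  0.977 -0.009] [ 0.537 -0.221  0.139] [ 0.517 -0.129  0.138] zmax [0.1346 0.1384 0.1406]
ball 1081 [ 0.6122 -0.0759  0.2891]
plate 1409 ((615.1442260742188, -39.78955078125), (109.98242950439453, 34.83258056640625), 12.38552474975586)
arm 839 [ 0.5577 -0.1103  0.1488] [-0.936 -0.257 -0.239] [ 0.611 -0.096  0.162] [ 0.501 -0.126  0.134]
shaft 2144 [ 0.5765 -0.0009  0.1594] [ 0.193 -0.981  0.   ]
```

Emit:
jog_arm --motion '[[[0,0,-0.1,0,0,0,1],[0,0,0,0.7,1.0,2.6,1],[0,0,0,0.7,1.0,2.7,1],[0,0,0,0.7,1.0,2.7,1],[0,0,0,0.7,1.0,2.7,1],[0,0,0,0.6,0.9,2.7,1],[0,0,0,0,0,0,1],[0,0,0,0,0,0,1]]]'

```text
time: 4.1
position: [0.5567, -0.0861, 0.2811]
eef_rot: [-1.984, -2.435, 0.001]
ft_force: [-0.5, -0.2, 0.3]
opening: 0.0006
gripper_force: 0.0
```

Emit:
jog_arm --motion '[[[0,0,0,0,0.8,0,1],[0,0,0,0,0.7,0,1],[0,0,0,0,0.5,0,1],[0,0,0,0,0.4,0,1],[0,0,0,0,0.4,0,1],[0,0,0,0,0.5,0,1],[0,0,0,0,0.5,0,1],[0,0,0,0,0.5,0,1],[0,0,0,0,0.5,0,1],[0,0,0,0,0.5,0,1]]]'

```text
time: 5.1
position: [0.6093, -0.075, 0.2806]
eef_rot: [1.984, 2.436, 0.0]
ft_force: [-1.2, -0.4, 1.8]
opening: 0.0002
gripper_force: 0.7
```

```bash
python3 - <<'E'
from h import *
o=observe();print(o['time'],o['position'],R.from_rotvec(o['eef_rot']).as_matrix().round(3).tolist(),o['ft_force'])
for c in ['scene','side']:
    im,d=camera(c);P=cloud(c,d)
    for s in spot_point(c,'lever_ball')[:2]:
        r,q=[int(round(x)) for x in s['position']];print(c,round(s['conf'],2),r,q,P[min(r,383),min(q,511)].round(3))
    if c=='scene': cv2.imwrite('pics/d.png',cv2.resize(im[120:300,120:340,::-1],None,fx=3,fy=3))
E
```

```text
5.1 [ 0.60932308 -0.0749798   0.28060221] [[-0.203, 0.979, 0.0], [0.979, 0.203, 0.0], [0.0, 0.0, -1.0]] [-1.22008631 -0.38941983  1.82445142]
scene 0.65 314 201 [ 0.72  -0.126  0.026]
scene 0.52 205 202 [ 0.7   -0.081  0.36 ]
side 0.45 122 299 [ 0.57  -0.044  0.367]
side 0.17 243 155 [0.551 0.36  0.006]
```

View pics/d.png

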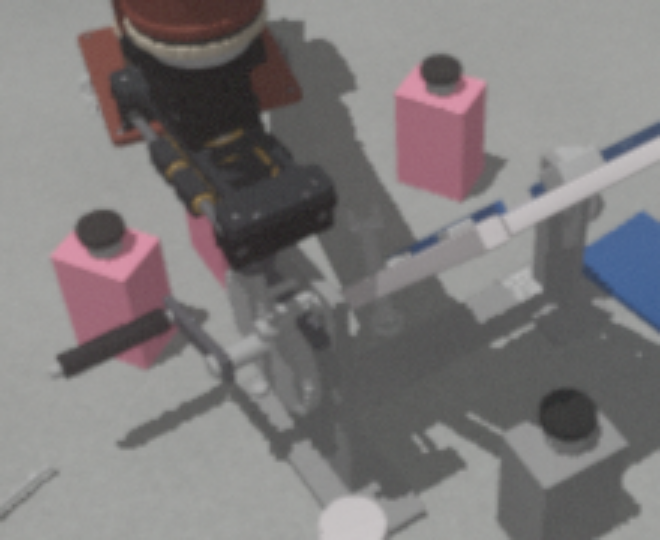

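The gripper hides the ball at about (250,285), and it still seems to be in contact. I'll push on gently past upright.

Emit:
jog_arm --motion '[[[0,0,0,0,0.4,0,1],[0,0,0,0,0.4,0,1],[0,0,0,0,0.4,0,1],[0,0,0,0,0.4,0,1],[0,0,0,0,0,0,1]]]'

```text
time: 5.8
position: [0.6249, -0.0716, 0.2803]
eef_rot: [-1.983, -2.436, -0.0]
ft_force: [-0.0, -0.6, -0.2]
opening: 0.0004
gripper_force: 0.0
```

Emit:
jog_arm --motion '[[[0,0,0,0,0,0,1],[0,0,0,0,-0.3,0,1],[0,0,0,0,-2,0,1],[0,0,0,0,-4,-2,0],[0,0,0,-2,-3,-1,-0.3],[0,0,0,-3,-2,0,-0.3]]]'

```text
time: 6.4
position: [0.5228, -0.143, 0.3131]
eef_rot: [1.979, 2.436, 0.002]
ft_force: [1.3, -0.5, 0.4]
opening: 0.0171
gripper_force: 0.0
```

```bash
python3 - <<'E'
from h import *
o=observe();print(o['time'],o['position'],o['ft_force'],o['opening'])
c='scene'
im,d=camera(c);P=cloud(c,d)
for s in spot_point(c,'lever_ball')[:2]:
        r,q=[int(round(x)) for x in s['position']];print(c,round(s['conf'],2),r,q,P[min(r,383),min(q,511)].round(3))
cv2.imwrite('pics/e.png',cv2.resize(im[150:300,120:340,::-1],None,fx=3,fy=3))
im,d=camera('wrist');np.savez('w2',im=im,d=d,P=cloud('wrist',d))
E
```

```text
6.4 [ 0.5228219  -0.14303923  0.31307427] [ 1.30354415 -0.51010813  0.43041156] 0.017083908881866283
scene 0.81 222 217 [ 0.7   -0.056  0.303]
scene 0.19 214 244 [0.625 0.026 0.219]
```

View pics/e.png

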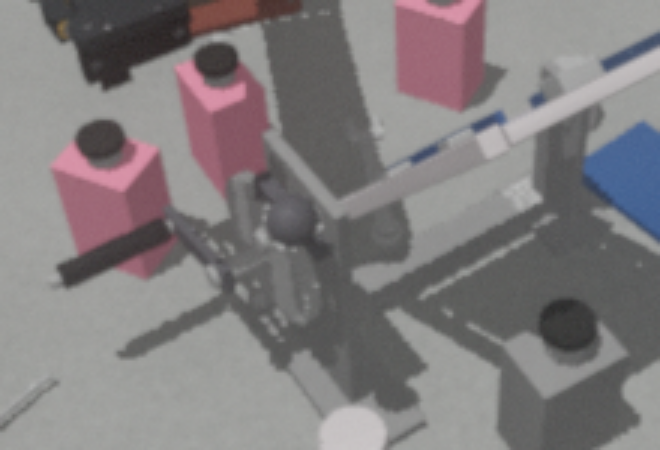

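The lever is thrown: the ball now lies at (292,218) on the +x side and the door is still up. Now I grasp the handle.

Emit:
jog_arm --motion '[[[0,0,0,-1.6,-0.1,2,-0.3],[0,0,0,-1.6,-0.2,4,-0.3],[0,0,0,0,0,4.5,-0.3],[0,0,0,0,0,4.5,-0.3],[0,0,0,0,0,3.3,-0.3],[0,0,0,0,0,2,-0.3],[0,0,0,0,0,0,-0.3],[0,0,0,0,0,0,-0.3]]]'

```text
time: 7.35
position: [0.5279, -0.175, 0.1081]
eef_rot: [-1.983, -2.437, -0.001]
ft_force: [0.2, -0.5, 0.6]
opening: 0.0568
gripper_force: 0.0
```

```bash
python3 - <<'E'
from h import *
o=observe();print(o['time'],o['position'],o['ft_force'],o['opening'])
im,d=camera('wrist')
cv2.imwrite('pics/f.png',cv2.resize(im[:,:,::-1],(640,480)))
E
```

```text
7.35 [ 0.52788753 -0.17499198  0.10808545] [ 0.20873269 -0.50303545  0.60929933] 0.056817293995949016
```

View pics/f.png

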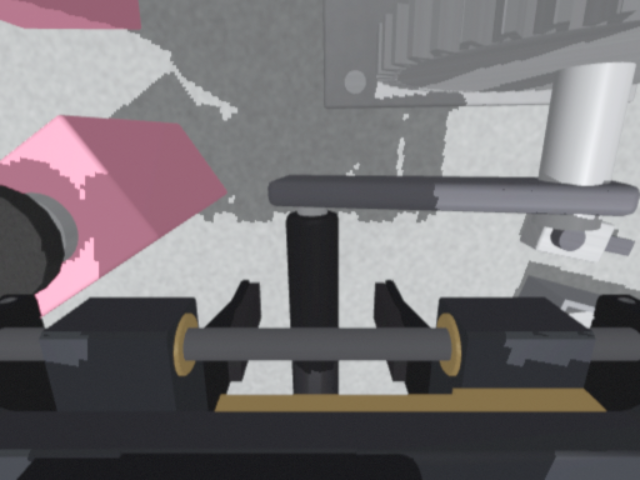

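The handle at (313,290) is centred between the fingers (240 and 395). Closing on it.

Emit:
jog_arm --motion '[[[0,0,0,0,0,0,1],[0,0,0,0,0,0,1],[0,0,0,0,0,0,1],[0,0,0,0,0,0,1],[0,0,0,0,0,0,1],[0,0,0,0,0,0,1],[0,0,0,0,0,0,1]]]' --force 30

```text
time: 8.1
position: [0.527, -0.1758, 0.1075]
eef_rot: [-1.983, -2.435, 0.001]
ft_force: [-2.2, -0.2, 1.0]
opening: 0.021
gripper_force: 29.9
```

Emit:
jog_arm --motion '[[[0,0,0,0,0.03,0.1,1],[0,0,0,0,0.03,0.1,1],[0,0,0,0,0.03,0.1,1],[0,0,0,0,0.03,0.1,1],[0,0,0,0,0,0,1],[0,0,0,0,0,0,1]]]'

```text
time: 8.7
position: [0.528, -0.1756, 0.1036]
eef_rot: [-1.983, -2.435, 0.001]
ft_force: [-5.0, -0.4, 5.1]
opening: 0.0205
gripper_force: 29.8
```

Emit:
jog_arm --motion '[[[0,0,0,0,0.03,0.1,1],[0,0,0,0,0.03,0.1,1],[0,0,0,0,0,0,1],[0,0,0,0,0,0,1],[0,0,0,0,0,0,1]]]'

```text
time: 9.2
position: [0.5287, -0.1755, 0.1015]
eef_rot: [-1.984, -2.435, 0.001]
ft_force: [-5.2, -0.7, 4.5]
opening: 0.0206
gripper_force: 29.8
```

```bash
cat > look.py <<'E'
from h import *
import sys
o=observe();print(o['time'],o['position'],o['ft_force'],o['opening'])
im,d=camera('scene');P=cloud('scene',d)
for l in ['lever_ball','pawl_tip','handle_mid']:
  for s in spot_point('scene',l)[:1]:
        r,q=[int(round(x)) for x in s['position']];print(l,round(s['conf'],2),r,q,P[min(r,383),min(q,511)].round(3))
cv2.imwrite(f'pics/{sys.argv[1]}.png',cv2.resize(im[150:300,140:340,::-1],None,fx=4,fy=4,interpolation=cv2.INTER_CUBIC))
E
python3 look.py g
```

```text
9.2 [ 0.52865071 -0.17549525  0.10154808] [-5.24922513 -0.68783836  4.50607283] 0.020626013333247657
lever_ball 0.75 235 223 [ 0.72  -0.052  0.283]
pawl_tip 0.53 208 208 [ 0.609 -0.053  0.255]
handle_mid 0.46 239 156 [ 0.619 -0.178  0.216]
```

View pics/g.png

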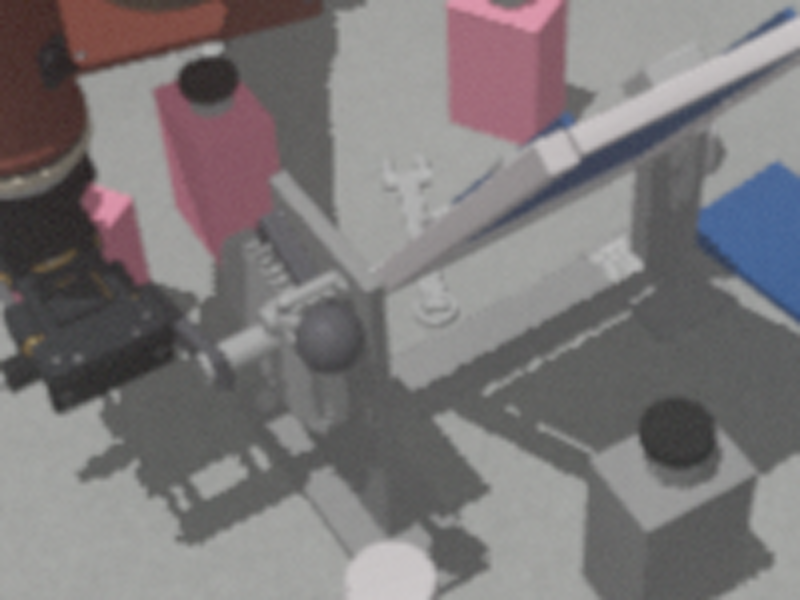

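The ball dropped further, to (328,335), and the pawl nose is lifted, so the pawl is out. I am holding about 5 N of load. Now I lower it slowly along the handle's arc.

Emit:
jog_arm --motion '[[[0,0,0,0,-0.05,-0.17,1],[0,0,0,0,-0.05,-0.17,1],[0,0,0,0,-0.05,-0.17,1],[0,0,0,0,-0.05,-0.17,1],[0,0,0,0,-0.05,-0.17,1],[0,0,0,0,-0.05,-0.17,1],[0,0,0,0,-0.03,-0.18,1],[0,0,0,0,-0.03,-0.18,1],[0,0,0,0,-0.03,-0.18,1],[0,0,0,0,-0.03,-0.18,1],[0,0,0,0,-0.03,-0.18,1],[0,0,0,0,-0.03,-0.18,1]]]'

```text
time: 10.6
position: [0.5249, -0.1763, 0.1234]
eef_rot: [1.983, 2.435, 0.001]
ft_force: [-3.8, 0.6, 7.5]
opening: 0.0206
gripper_force: 29.7
```

Emit:
jog_arm --motion '[[[0,0,0,0,0,-0.18,1],[0,0,0,0,0,-0.18,1],[0,0,0,0,0,-0.18,1],[0,0,0,0,0,-0.18,1],[0,0,0,0,0,-0.18,1],[0,0,0,0,0,-0.18,1]]]'

```text
time: 11.2
position: [0.525, -0.1763, 0.1344]
eef_rot: [1.983, 2.435, 0.001]
ft_force: [-4.9, -0.5, 8.8]
opening: 0.0204
gripper_force: 29.6
```

Emit:
jog_arm --motion '[[[0,0,0,0,0,-0.18,1],[0,0,0,0,0.01,-0.18,1],[0,0,0,0,0.01,-0.18,1],[0,0,0,0,0.01,-0.18,1],[0,0,0,0,0.02,-0.18,1],[0,0,0,0,0.02,-0.18,1],[0,0,0,0,0.03,-0.18,1],[0,0,0,0,0.03,-0.18,1],[0,0,0,0,0.04,-0.17,1],[0,0,0,0,0.04,-0.17,1],[0,0,0,0,0.04,-0.17,1],[0,0,0,0,0.05,-0.17,1]]]'

```text
time: 12.4
position: [0.5293, -0.1753, 0.1565]
eef_rot: [1.981, 2.434, 0.003]
ft_force: [-1.0, 0.9, 10.2]
opening: 0.0204
gripper_force: 29.6
```

```bash
cat > door.py <<'E'
from h import *
o=observe();print(o['time'],o['position'].round(4),o['ft_force'].round(1))
x=np.array([.979,.204]);y=np.array([-.204,.979]);s0=np.array([.5765,-.0009])
for c in ['scene','side']:
    im,d=camera(c);np.savez(''+c+'2',im=im,d=d);P=cloud(c,d)
    L=np.stack([(P[...,:2]-s0)@x,(P[...,:2]-s0)@y,P[...,2]-.15],-1).reshape(-1,3)
    I=im.reshape(-1,3).astype(int)
    m=(d.reshape(-1)>0)&(L[:,0]>.08)&(L[:,0]<.27)&(L[:,1]>.07)&(L[:,1]<.29)&(L[:,2]>.0)&(L[:,2]<.2)&(I[:,2]>I[:,0]+25)
    if m.sum()>50:
        p=np.polyfit(L[m,0],L[m,2],1);print(c,'door tilt',m.sum(),np.arctan(p[0]).round(3),p.round(4))
E
python3 door.py; python3 - <<'E'
import sys
sys.path.insert(0,'.')
from h import *
z=np.load('scene2.npz');cv2.imwrite('pics/i.png',cv2.resize(z['im'][150:320,140:360,::-1],None,fx=3.5,fy=3.5,interpolation=cv2.INTER_CUBIC))
E
```

```text
12.4 [ 0.5293 -0.1753  0.1565] [-1.   0.9 10.2]
scene door tilt 2606 0.328 [0.34   0.0084]
side door tilt 2415 0.322 [0.3338 0.0054]
```

View pics/i.png

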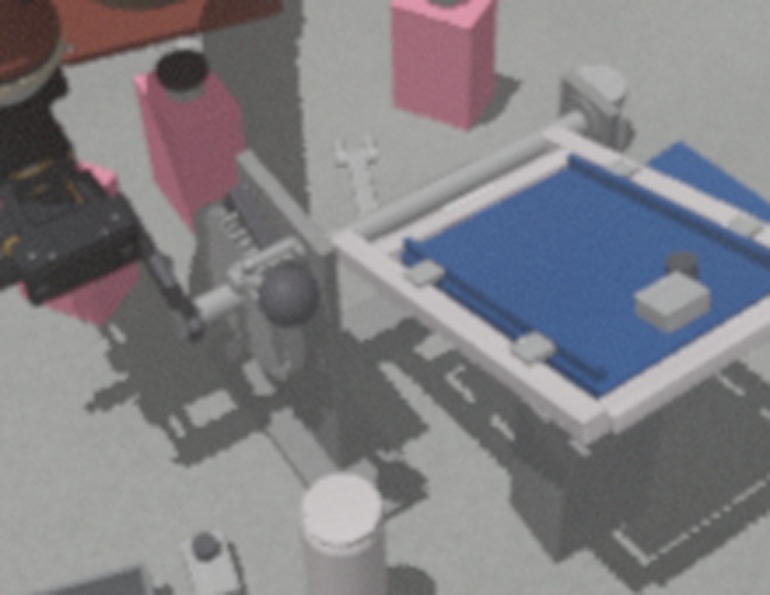

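The door is over the block (tilt ≈0.33) with 10 N held. Contact should come near 0.1, so I'll approach in smaller steps.

Emit:
jog_arm --motion '[[[0,0,0,0,0.06,-0.17,1],[0,0,0,0,0.06,-0.17,1],[0,0,0,0,0.06,-0.17,1],[0,0,0,0,0.06,-0.17,1],[0,0,0,0,0.07,-0.17,1],[0,0,0,0,0.07,-0.16,1],[0,0,0,0,0,0,1]]]'

```text
time: 13.2
position: [0.5335, -0.1744, 0.1671]
eef_rot: [1.98, 2.433, 0.005]
ft_force: [-0.8, 2.1, 11.8]
opening: 0.0206
gripper_force: 29.5
```

Emit:
jog_arm --motion '[[[0,0,0,0,0.04,-0.08,1],[0,0,0,0,0.04,-0.08,1],[0,0,0,0,0.04,-0.08,1],[0,0,0,0,0,0,1],[0,0,0,0,0,0,1]]]'

```text
time: 13.7
position: [0.5346, -0.1741, 0.1694]
eef_rot: [1.98, 2.434, 0.005]
ft_force: [-0.3, 1.5, 11.6]
opening: 0.0204
gripper_force: 29.5
```

```bash
python3 door.py
```

```text
13.7 [ 0.5346 -0.1741  0.1694] [-0.3  1.5 11.6]
scene door tilt 3143 0.171 [0.1724 0.0079]
side door tilt 2198 0.171 [0.173  0.0046]
```

Emit:
jog_arm --motion '[[[0,0,0,0,0.04,-0.08,1],[0,0,0,0,0.04,-0.08,1],[0,0,0,0,0,0,1],[0,0,0,0,0,0,1]]]'

```text
time: 14.2
position: [0.5355, -0.174, 0.1711]
eef_rot: [1.98, 2.433, 0.005]
ft_force: [0.1, 1.7, 12.0]
opening: 0.0205
gripper_force: 29.5
```

Emit:
jog_arm --motion '[[[0,0,0,0,0.02,-0.05,1],[0,0,0,0,0.02,-0.05,1],[0,0,0,0,0,0,1],[0,0,0,0,0,0,1]]]'

```text
time: 14.6
position: [0.536, -0.1739, 0.1721]
eef_rot: [1.98, 2.433, 0.005]
ft_force: [0.1, 2.2, 11.0]
opening: 0.0208
gripper_force: 29.5
```

Emit:
jog_arm --motion '[[[0,0,0,0,0.02,-0.05,1],[0,0,0,0,0.02,-0.05,1],[0,0,0,0,0,0,1],[0,0,0,0,0,0,1]]]'

```text
time: 15.0
position: [0.5366, -0.1737, 0.1731]
eef_rot: [1.979, 2.433, 0.006]
ft_force: [1.4, 2.3, 12.2]
opening: 0.0205
gripper_force: 29.5
```

Emit:
jog_arm --motion '[[[0,0,0,0,0.02,-0.05,1],[0,0,0,0,0.02,-0.05,1],[0,0,0,0,0,0,1],[0,0,0,0,0,0,1]]]'

```text
time: 15.4
position: [0.5372, -0.1736, 0.1741]
eef_rot: [1.979, 2.433, 0.006]
ft_force: [1.9, 2.0, 10.2]
opening: 0.0206
gripper_force: 29.5
```

```bash
python3 door.py
```

```text
15.4 [ 0.5372 -0.1736  0.1741] [ 1.9  2.  10.2]
scene door tilt 3220 0.112 [0.1125 0.0077]
side door tilt 2104 0.112 [0.1126 0.0041]
```

Emit:
jog_arm --motion '[[[0,0,0,0,0.01,-0.05,1],[0,0,0,0,0.02,-0.05,1],[0,0,0,0,0,0,1],[0,0,0,0,0,0,1]]]'

```text
time: 15.9
position: [0.5378, -0.1735, 0.1752]
eef_rot: [1.979, 2.433, 0.007]
ft_force: [3.9, 1.7, 10.6]
opening: 0.0206
gripper_force: 29.6
```

Emit:
jog_arm --motion '[[[0,0,0,0,0.01,-0.05,1],[0,0,0,0,0,0,1],[0,0,0,0,0,0,1]]]'

```text
time: 16.2
position: [0.538, -0.1734, 0.1757]
eef_rot: [1.978, 2.433, 0.007]
ft_force: [4.6, 2.2, 10.3]
opening: 0.0211
gripper_force: 29.6
```

Emit:
jog_arm --motion '[[[0,0,0,0,0.01,-0.05,1],[0,0,0,0,0,0,1],[0,0,0,0,0,0,1]]]'

```text
time: 16.5
position: [0.538, -0.1734, 0.1759]
eef_rot: [1.979, 2.433, 0.007]
ft_force: [5.5, 0.9, 7.1]
opening: 0.0204
gripper_force: 29.7
```

Emit:
jog_arm --motion '[[[0,0,0,0,0.05,-0.03,1],[0,0,0,0,0.02,-0.02,1],[0,0,0,0,0,0,1],[0,0,0,0,0,0,1]]]'

```text
time: 16.9
position: [0.5381, -0.1734, 0.1759]
eef_rot: [1.98, 2.434, 0.006]
ft_force: [3.3, 1.4, 6.9]
opening: 0.0206
gripper_force: 29.7
```

```bash
python3 door.py
```

```text
16.9 [ 0.5381 -0.1734  0.1759] [3.3 1.4 6.9]
scene door tilt 3255 0.091 [0.0916 0.0075]
side door tilt 2059 0.091 [0.0912 0.004 ]
```

Position has stalled and the load is dropping, so the door is on the pad. I'll keep easing off until the handle carries about nothing.

Emit:
jog_arm --motion '[[[0,0,0,0,0.02,-0.05,1],[0,0,0,0,0,0,1],[0,0,0,0,0,0,1]]]'

```text
time: 17.3
position: [0.538, -0.1733, 0.176]
eef_rot: [1.98, 2.434, 0.005]
ft_force: [5.8, 1.8, 5.7]
opening: 0.0208
gripper_force: 29.8
```

Emit:
jog_arm --motion '[[[0,0,0,0,0.02,-0.05,1],[0,0,0,0,0,0,1],[0,0,0,0,0,0,1]]]'

```text
time: 17.6
position: [0.538, -0.1734, 0.1761]
eef_rot: [1.98, 2.434, 0.005]
ft_force: [6.2, 1.5, 2.8]
opening: 0.0207
gripper_force: 29.9
```

Emit:
jog_arm --motion '[[[0,0,0,0,0.1,0,1],[0,0,0,0,0,0,1],[0,0,0,0,0,0,1]]]'

```text
time: 17.9
position: [0.5381, -0.1733, 0.176]
eef_rot: [1.982, 2.435, 0.003]
ft_force: [4.3, 1.5, 5.6]
opening: 0.0205
gripper_force: 29.8
```

Emit:
jog_arm --motion '[[[0,0,0,0,0.04,-0.03,1],[0,0,0,0,0,0,1],[0,0,0,0,0,0,1]]]'

```text
time: 18.2
position: [0.538, -0.1734, 0.176]
eef_rot: [1.983, 2.435, 0.002]
ft_force: [3.2, 1.3, 5.0]
opening: 0.0206
gripper_force: 29.8
```

Emit:
jog_arm --motion '[[[0,0,0,0,0.05,-0.05,1],[0,0,0,0,0.03,-0.05,1],[0,0,0,0,0,0,1],[0,0,0,0,0,0,1]]]'

```text
time: 18.6
position: [0.538, -0.1733, 0.1762]
eef_rot: [-1.983, -2.436, -0.0]
ft_force: [3.6, 1.2, 0.2]
opening: 0.0208
gripper_force: 29.9
```

Emit:
jog_arm --motion '[[[0,0,0,0,0.05,-0.04,1],[0,0,0,0,0,0,1],[0,0,0,0,0,0,1]]]'

```text
time: 18.9
position: [0.538, -0.1733, 0.1763]
eef_rot: [-1.983, -2.435, 0.001]
ft_force: [2.6, 1.9, -4.5]
opening: 0.0208
gripper_force: 30.0
```

The load is off the handle, with a slight over-pull. I'll back off a touch and release gently.

Emit:
jog_arm --motion '[[[0,0,0,0,0,0.04,1],[0,0,0,0,0,0,1],[0,0,0,0,0,0,1]]]'

```text
time: 19.2
position: [0.5381, -0.1733, 0.1762]
eef_rot: [-1.983, -2.435, 0.001]
ft_force: [0.1, 2.0, -2.4]
opening: 0.0208
gripper_force: 30.0
```

Emit:
jog_arm --motion '[[[0,0,0,0,0,0,1],[0,0,0,0,0,0,1],[0,0,0,0,0,0,1],[0,0,0,0,0,0,1]]]' --force 4

```text
time: 19.6
position: [0.5382, -0.1735, 0.1764]
eef_rot: [-1.984, -2.436, 0.001]
ft_force: [-2.4, 0.5, -0.7]
opening: 0.0219
gripper_force: 4.0
```

```bash
python3 door.py
```

```text
19.6 [ 0.5382 -0.1735  0.1764] [-2.4  0.5 -0.7]
scene door tilt 3238 0.091 [0.0909 0.0076]
side door tilt 2062 0.089 [0.0895 0.0042]
```

Tilt is steady at 0.09, resting on the pad. Opening, then retreating straight up.

Emit:
jog_arm --motion '[[[0,0,0,0,0,0,0.2],[0,0,0,0,0,0,-0.3],[0,0,0,0,0,0,-0.3],[0,0,0,0,0,0,-0.3],[0,0,0,0,0,-1,-0.3],[0,0,0,0,0,-3,-0.3],[0,0,0,0,0,-4,-0.3],[0,0,0,-2,0,-4,-0.3],[0,0,0,-3,0,-3,-0.3],[0,0,0,-3,0,0,-0.3],[0,0,0,0,0,0,-0.3],[0,0,0,0,0,0,-0.3]]]'

```text
time: 20.9
position: [0.5546, -0.252, 0.3265]
eef_rot: [-1.985, -2.435, -0.001]
ft_force: [-0.4, 0.2, 0.1]
opening: 0.0561
gripper_force: 0.0
```

```bash
python3 door.py; python3 - <<'E'
import sys
sys.path.insert(0,'.')
from h import *
z=np.load('scene2.npz');cv2.imwrite('pics/j.png',cv2.resize(z['im'][150:340,60:360,::-1],None,fx=2.6,fy=2.6,interpolation=cv2.INTER_CUBIC))
E
```

```text
20.9 [ 0.5546 -0.252   0.3265] [-0.4  0.2  0.1]
scene door tilt 3247 0.091 [0.0911 0.0075]
side door tilt 2057 0.089 [0.0896 0.0042]
```

View pics/j.png

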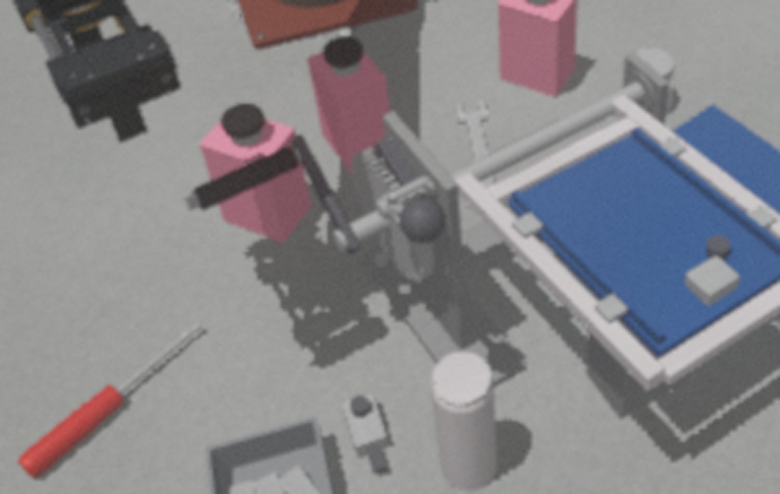

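The door lies at rest on the pad around (640,260), the handle is free at (245,180), the lever is still thrown, and nothing else looks disturbed.

```bash
python3 -c "
from cell import *
print(finish_job())"
```

```text
the job is handed in; nothing more can be done
None
```

The job is handed in at about 21 s: I threw the lever, eased the pawl out, and lowered the door under control until it rested on the pad (tilt about 0.09 rad); the handle is released and, in the last picture, everything else is where it was.

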